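Back off the gear cutter and point out the broken star wheel point

ROBOT

A 7-joint arm with a two-finger parallel gripper is mounted at the origin on the work surface. World frame = base frame: x ahead of the robot, y to its left, z up, the work surface at z = 0. Lengths are in m, angles in rad, forces in N, time in s.
With the tool pointing down it reaches from about 0.4 to 0.85 m from the base axis. Payload 10.4 kg.
Tool frame: the origin (TCP) lies at the very end of the fingers, on their centre line; the grasp point (between the pads) lies 19 mm behind it; z points along the fingers, y is the direction in which the jaws open and shut (so a half turn about z gives the same grasp; the last joint's range is limited). The gripper opens to 87 mm and grips with 3 to 60 N. Pads are 19 mm wide; open, the fingers measure 117 mm over their backs; the gripper's body (75 mm by 190 mm) begins 51 mm behind the grasp point.
Start: joints at [1.132, 0.332, -0.065, 1.46, 0.022, 1.35, -0.088], TCP at [0.252, -0.572, 0.223] pointing down, gripper open.
Joint ranges: [-2.6, 2.6], [-0.5, 2.12], [-1.47, 1.34], [0.16, 2.42], [-1.27, 4.41], [0.06, 2.06], [-2.6, 2.6]. Speed limits (rad/s): [2.22, 2.22, 2.79, 2.79, 3.14, 3.14, 3.14].

INTERFACE

Orientations are given as a unit quaternion [x, y, z, w].
In Python, from bench import read_state, camera, close_job, recognise, masks_of gives the robot as it stands.
- The arm moves only by the tool play_rows, never from a script. Its argument "moves" is a list of rows, each a list of 3 entries, a list of its own where there are three numbers: the shift along the tool's x, y, z in cm, then the turn, a rotation vector about the tool's x, y, z in rad, then the finger opening in cm, from 0 to 8.7. In form: [[[dx, dy, dz], [ax, ay, az], jaw], ...]. A call has 1 to 8 rows; each row is the pose to reach, as a shift and turn from the pose commanded when the call began, along the tool's axes at that moment; what a row does not reach only later rows make up. A row lasts 1/8 s, in which the tool goes at most 62.5 mm and 10.7 degrees, less where a joint would pass 70% of its speed; a pose out of reach is approached as far as the arm can. A call with a gripper value outside its range is refused whole. The fingers move at their own pace and stop on an object; "grip_force" is the grip in N (left out, the last holds). Time passes only in rows, so rows that repeat a pose let the fingers close. It gives the time, the measured TCP pose, the force and the opening at its end, in the units of the state.
- read_state(): the state, without advancing time (a new reading comes with each control period).
- camera(name): name is "scene" or "top" or "wrist"; returns a dict with "frame" (384x512x3 uint8, red, green, blue), "intrinsics" (3x3 intrinsics, pixels), "camera_from_world" (4x4, takes a point from world to camera coordinates). Camera axes: x right, y down, z forward; pixel columns grow to the right and rows downward; lengths in m; the calibration is good to about 2 mm. A picture is of the moment at which its call begins. There is no depth.
- close_job(): hands the job in, once; it reports no verdict.
Trained networks look in a picture, given as the dict that the camera call returned (one of the last four; its "shot" number tells which), for a name from the list of things; names that differ only in an ending like _2 or _b are one class to them, and where a whole thing is asked for, a point or a joint stands for the part that bears it (a point fixed in the world has none). Each returns a list of dicts, best first, with "conf" (0 to 1); they miss things now and then, are a little off and sometimes report something else, mostly with a low value. They report only what shows in the picture. A call takes as long as a camera call.
- recognise(picture, query): "at" ([column, row] in pixels, amid what is visible of it).
- masks_of(picture, query): "region" (384x512 bool, what is visible of it) and "at" ([column, row] in pixels, amid what is visible of it).
The state is a dict: "time": time; "joint_positions": joint angles; "joint_vel": joint speeds; "joint_torque": joint torques, N m; "ee_pos": TCP position; "eef_rot": TCP orientation; "ft_force": force on the tool from outside, world axes, zero at the start; "torque": the same for the moment, N m; "width": finger opening in m.
Only numpy, scipy, OpenCV 4.12 (cv2) and the standard library are available. Lean on these libraries where they do the work, as an engineer would, in place of code of your own. Each camera call takes 0.05 s, during which the arm holds its last target.

TASK

One point of the brass star wheel clamped on the gear cutter has broken off, and the apprentice should see it. Push the crank handle round until the cutter has backed well away, at least 3 cm clear of the wheel's points, then point at the place where the point is missing: hold your fingertips straight above that gap, no more than about 3 cm over the wheel, for two seconds without touching the wheel, and finally draw your hand a good 15 cm away from the wheel. Push the handle without squeezing or ramming it, leave the cutter itself untouched, and leave everything else on the bench where it is.

Things in the scene. Friction and masses are not known exactly. Their poses are not given: they have to be found in the camera images.
- gear_cutter: Cast iron gear cutter bolted to the bench: bed 370 mm long, 150 mm deep, 80 mm high. Origin on the bench under its middle, x to its back, y along the bed to its cutter end. Its upright arbor stands on the midline 90 mm to -y of the origin and carries a 140 mm dividing plate (top 107 mm high) and the star wheel; its crank is at the front (-x). Highest part: cutter head, 175 mm.
- star_wheel: Brass star wheel, 80 mm across, 4 mm thick, level on top of the arbor, upper face 154 mm above the bench; clamping nut 21 mm wide, up to 15 mm above it. Six pointed arms 60 degrees apart, tips 40 mm from the centre, valleys 20 mm; one is broken off to a stub 24 mm from the centre. Origin on the arbor axis at bench level; x points to the broken arm. Body includes the plate; not to be touched.
- wheel_centre (a point): Centre of the star wheel, on its upper face (154 mm above the bench)
- missing_point (a point): The spot where the broken-off point of the star wheel is missing: 33 mm from the wheel's centre in the direction of the broken arm, level with the wheel's upper face (154 mm above the bench). The nearest whole points have their tips 37 mm from it.
- cutter_slide: Cutter slide of the gear cutter: iron saddle and head on the bed, 175 mm high, with an upright toothed disc cutter facing the wheel and a wooden pulley at the back. Origin at the gear cutter's origin when wound fully in; moves along the gear cutter's +y, 22 mm per rad of crank, 44 mm in all. Only the crank may move it.
- cutter (a point): Centre of the 40 mm disc cutter, 152 mm above the bench. Wound fully in, its edge stands 4 mm off the circle of the wheel's points; wound fully out, 48 mm; it must be backed off to at least 30 mm.
- crank: Crank of the gear cutter, turning about an upright shaft; origin on the shaft axis at bench level. Wound fully in its axes match the gear cutter's and its arm points 45 degrees to the +y side of the front (-x). Turned 2.0 rad counter-clockwise from above it meets a solid stop, cutter fully out: the handle sweeps across the front from +y to -y. It stays where left; 3.5 N at the handle turns it.
- crank_pivot (a point): Axis of the crank's upright shaft at the top face of the crank arm (124 mm above the bench). The handle circles it at 65 mm.
- handle_top (a point): Middle of the upper end of the crank's handle, 172 mm above the bench: an upright round wooden handle on the free end of the crank arm, 48 mm tall, at most 23 mm thick, its foot on the arm's top face 124 mm above the bench. Nothing else stands higher than the arm within 40 mm of its sweep, so fingers can come down beside it.
- spare_star: Whole spare brass star wheel, 80 mm across six points, 4 mm thick with an 8 mm tall hub, loose, lying flat on the bench in front of the gear cutter; origin under its centre. Leave alone.
- collet: Rusted steel collet, 29 mm head, 46 mm tall, standing loose on the bench in front of the gear cutter; origin under its centre. Leave alone.
- tin: Faded tin box 98 x 68 x 45 mm on the bench to the left, origin under its centre. Leave alone.
- tin_lid: Lift-off lid of the tin, 106 x 76 x 17 mm, lying on it; origin at the centre of the lower edge of its skirt, 31 mm above the bench. Leave alone.
- hammer: Small hammer, 240 mm, lying on the bench to the left, origin under its middle. Leave alone.
- cone_weight: Cast iron clock weight in the form of a pine cone, 95 mm long, 37 mm thick, lying on the bench to the right, origin under its middle. Leave alone.
- carving: Half-carved basswood vine leaf on its 110 x 80 x 16 mm block, on the bench to the right, 24 mm high; origin under its middle. Leave alone.
- file: Flat file with wooden handle, 205 mm long, lying on the bench before the gear cutter; origin under its middle. Leave alone.

How it is judged:
By the outcome, as a careful person would: the job done as asked, in the order asked, and still so for the second after the job is handed in, with the robot touching nothing.
It also fails if it takes over 58 s, if anything falls off the work surface, if the arm or the gripper's body presses on something with over 40 N, if the wrist force passes 120 N, or if a joint passes its speed limit or range.

## Working session

There is one attempt and no reset: what is moved stays moved. The work goes in short steps, Python scripts to look and compute and a tool call to move; the robot and the scene stay as the last step left them, time stands still between calls to the robot, and variables do not carry over. Pictures are saved under pics/ and viewed, and the job is handed in when it is done.

Besides the shell and the picture viewer there is one more tool, called as name([rows], argument=value, ...), one row to a line, values as JSON. play_rows: Moves the arm, as the interface text tells. Its arguments: {"type":"object","properties":{"moves":{"type":"array","items":{"type":"array"}},"grip_force":{"type":"number"}},"required":["moves"]}

```bash
mkdir -p pics; cat > h.py <<'E'
import numpy as np, cv2, pickle
from bench import *
def save(p,n): cv2.imwrite('pics/'+n,p['frame'][:,:,::-1])
def ray(p,px):
    K=np.array(p['intrinsics']);T=np.array(p['camera_from_world']);R=T[:3,:3];t=T[:3,3]
    return -R.T@t, R.T@np.linalg.solve(K,[px[0],px[1],1])
def atz(p,px,z):
    c,d=ray(p,px); return c+d*(z-c[2])/d[2]
def tri(rs):
    A=np.zeros((3,3));b=np.zeros(3)
    for c,d in rs:
        d=d/np.linalg.norm(d);P=np.eye(3)-np.outer(d,d);A+=P;b+=P@c
    return np.linalg.solve(A,b)
def proj(p,X):
    K=np.array(p['intrinsics']);T=np.array(p['camera_from_world']);x=K@(T[:3,:3]@np.array(X)+T[:3,3]);return x[:2]/x[2]
E
python3 - <<'E'
from h import *
s=read_state();print(s)
for n in ['scene','top']:
    p=camera(n);save(p,n+'0.png')
    print(n,ray(p,(256,192)))
    for q in ['gear_cutter','star_wheel','wheel_centre','missing_point','cutter','crank_pivot','handle_top','crank']:
        for r in recognise(p,q)[:2]: print(q,np.round(r['at'],1),round(r['conf'],2))
E
```

```text
{'time': 0.0, 'joint_positions': array([ 1.13240187,  0.33288317, -0.06468622,  1.46095413,  0.02162963,
        1.34987981, -0.08848897]), 'joint_vel': array([-3.85216843e-05,  3.71156481e-04,  8.93493822e-04,  1.19648406e-03,
       -3.74692146e-04, -2.79937642e-04,  9.71778500e-04]), 'joint_torque': array([-3.38172058e-04, -6.23250461e+01,  2.46615621e-02, -3.89899671e+01,
       -6.12668367e-02,  3.98659345e-02,  1.18667708e-04]), 'ee_pos': array([ 0.25226973, -0.57140356,  0.22174073]), 'eef_rot': array([ 9.78464186e-01,  2.06415422e-01, -1.95528679e-04, -6.86822687e-04]), 'ft_force': array([-0.02039003, -0.06539907, -0.17004793]), 'torque': array([ 0.02799633, -0.05756409,  0.0056714 ]), 'width': 0.08719343186365426}
scene (array([ 0.910047  , -0.7065742 ,  1.13018463]), array([-0.28853114,  0.56209279, -0.77523997]))
gear_cutter [258.9 229.5] 0.69
gear_cutter [309.3 144.7] 0.22
star_wheel [245.8 245.1] 0.77
wheel_centre [247.7 244. ] 0.71
wheel_centre [115.6 305. ] 0.41
missing_point [247.1 241.5] 0.88
missing_point [277.4 198.8] 0.49
cutter [276. 203.] 0.61
crank_pivot [246.1 192. ] 0.62
handle_top [246.9 188.6] 0.56
crank [277.2 201.9] 0.74
crank [250.1 189.6] 0.65
top (array([0.34263881, 0.01409258, 1.74566552]), array([ 0.0973381 , -0.00173546, -0.99528701]))
gear_cutter [271.1 169. ] 0.8
star_wheel [251.9 185.2] 0.65
star_wheel [296.7 170. ] 0.64
wheel_centre [300.5 172.7] 0.92
wheel_centre [269.2 171.8] 0.47
missing_point [298.7 169.2] 0.66
cutter [251.4 164.7] 0.9
cutter [296.5 167.8] 0.33
crank_pivot [252.4 191. ] 0.72
handle_top [253.8 187.1] 0.61
crank [255.2 185.4] 0.56
```

```bash
python3 - <<'E'
import cv2
a=cv2.imread('pics/scene0.png');cv2.imwrite('pics/s_c.png',cv2.resize(a[150:310,160:360],None,fx=4,fy=4,interpolation=cv2.INTER_CUBIC)[:600])
cv2.imwrite('pics/s_c.png',cv2.resize(a[140:290,180:360],None,fx=4,fy=4,interpolation=cv2.INTER_CUBIC))
b=cv2.imread('pics/top0.png');cv2.imwrite('pics/t_c.png',cv2.resize(b[120:220,210:340],None,fx=6,fy=6,interpolation=cv2.INTER_CUBIC))
E
```

```text
(no output)
```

View pics/scene0.png

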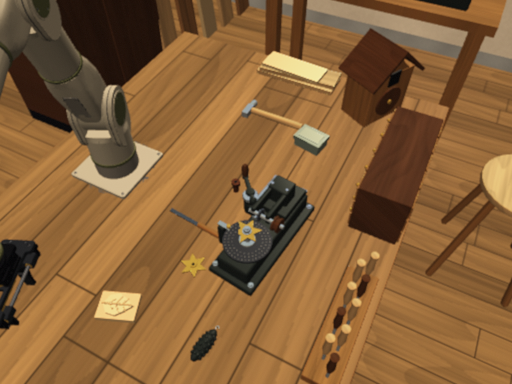

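View pics/top0.png

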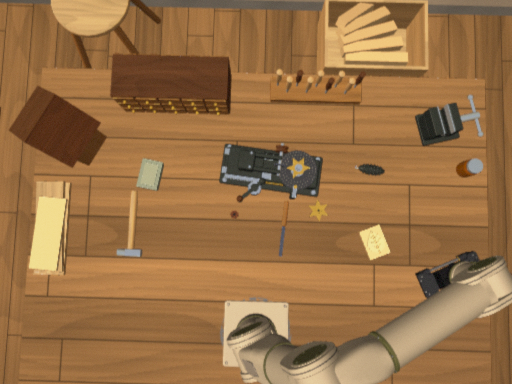

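```bash
sleep 1
```

```text
(no output)
```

View pics/s_c.png

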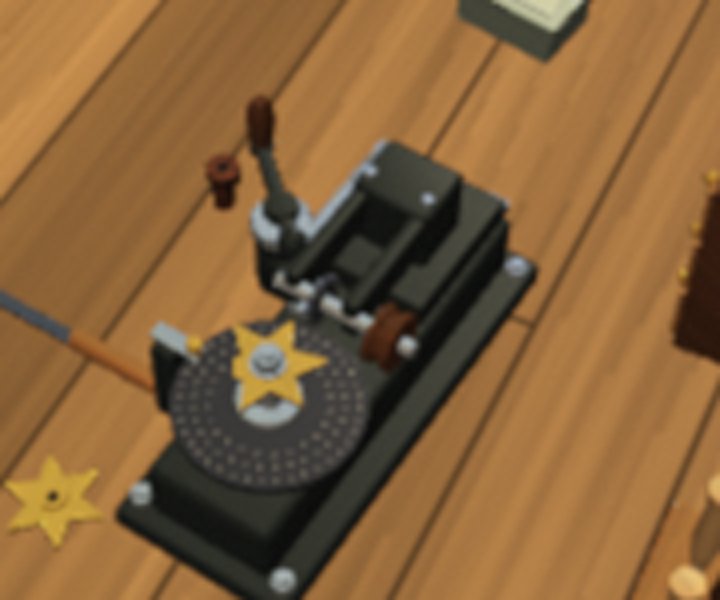

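View pics/t_c.png

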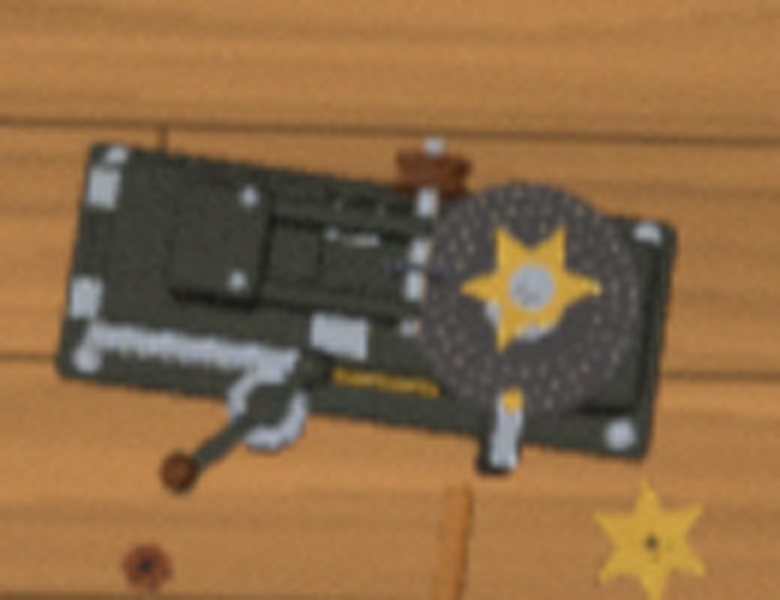

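```bash
cat >> h.py <<'E'
def uc(x,y,ox,oy,f): return ((x+.5)/f-.5+ox,(y+.5)/f-.5+oy)
E
python3 - <<'E'
from h import *
P={n:camera(n) for n in ['top','scene']}
pickle.dump({k:{kk:v[kk] for kk in('intrinsics','camera_from_world')} for k,v in P.items()},open('cam.pkl','wb'))
T=lambda x,y,z:atz(P['top'],uc(x,y,210,120,6),z)
S=lambda x,y,z:atz(P['scene'],uc(x,y,180,140,4),z)
f=lambda a:np.round(a,4)
print('handle',f(T(179,470,.172)),f(S(260,102,.172)))
print('pivot',f(T(268,405,.124)),f(S(282,207,.124)))
print('nut',f(T(532,284,.166)),f(S(267,358,.166)))
def fit(tips):
    # centre & phase from 40mm tips
    from scipy.optimize import least_squares
    tips=np.array(tips)
    def r(v):
        o=[]
        for t in tips:
            a=np.arctan2(t[1]-v[1],t[0]-v[0]); k=np.round((a-v[2])/(np.pi/3))
            o+=list(v[:2]+.04*np.array([np.cos(v[2]+k*np.pi/3),np.sin(v[2]+k*np.pi/3)])-t[:2])
        return o
    b=None
    for ph in np.arange(0,1.05,.2):
        s=least_squares(r,[*tips[:,:2].mean(0),ph])
        if b is None or s.cost<b.cost:b=s
    v=b.x; print(f(v),np.degrees(v[2])%60,'rms',np.sqrt(b.cost*2/len(tips)))
    ks=sorted({int(np.round((np.arctan2(t[1]-v[1],t[0]-v[0])-v[2])/(np.pi/3)))%6 for t in tips}); m=[k for k in range(6) if k not in ks]
    for k in m:
        a=v[2]+k*np.pi/3; print('missing dir deg',np.degrees(a)%360,'pt',f(v[:2]+.033*np.array([np.cos(a),np.sin(a)])))
fit([T(x,y,.154) for x,y in [(463,288),(497,226),(564,226),(601,290),(502,352)]])
fit([S(x,y,.154) for x,y in [(234,328),(291,319),(328,362),(300,407),(242,412)]])
# pivot-bed edges at base z~0.0-ish
print('bed corners top', [f(T(x,y,.012)) for x,y in [(95,145),(676,222),(645,460),(58,375)]])
E
```

```text
handle [0.475  0.0665 0.172 ] [0.4757 0.065  0.172 ]
pivot [0.5182 0.0178 0.124 ] [0.5188 0.0171 0.124 ]
nut [ 0.5867 -0.1297  0.166 ] [ 0.5868 -0.1333  0.166 ]
[ 0.5861 -0.1312  0.5682] 32.555287335562504 rms 0.0017504448668740832
missing dir deg 212.5552873355625 pt [ 0.5583 -0.149 ]
[ 0.5859 -0.1318  0.5766] 33.034984399958006 rms 0.0014979928397476487
missing dir deg 213.034984399958 pt [ 0.5582 -0.1498]
bed corners top [array([0.6905, 0.1306, 0.012 ]), array([ 0.6519, -0.2325,  0.012 ]), array([ 0.5027, -0.2154,  0.012 ]), array([0.5454, 0.1486, 0.012 ])]
```

```bash
cat >> h.py <<'E'
from scipy.spatial.transform import Rotation as Ro
def rel(targets,yaw=None):
    s=read_state();R=Ro.from_quat(s['eef_rot']);p=s['ee_pos']
    print('t',round(s['time'],2),'p',np.round(p,4),'F',np.round(s['ft_force'],1),'w',round(s['width'],4),'q',np.round(s['joint_positions'],2))
    for i,t in enumerate(targets):
        rv=''
        if yaw is not None: # tool x heading yaw, tool down
            c,sn=np.cos(yaw),np.sin(yaw)
            G=Ro.from_matrix(np.array([[c,sn,0],[sn,-c,0],[0,0,-1]])); rv=np.round((R.inv()*G).as_rotvec(),3)
        print(t,np.round(R.inv().apply(np.array(t)-p)*100,2),rv)
E
python3 -c "
from h import *
rel([(.25,-.4,.3),(.475,.115,.3)],0)"
```

```text
t 1.0 p [ 0.2525 -0.5718  0.2226] F [-0.4  0.4  1. ] w 0.0872 q [ 1.13  0.33 -0.06  1.46  0.02  1.35 -0.09]
(0.25, -0.4, 0.3) [  6.71 -15.81  -7.74] [ 0.    -0.     0.416]
(0.475, 0.115, 0.3) [ 48.1  -53.84  -7.75] [ 0.    -0.     0.416]
```

play_rows([
  [[2, -4, -4], [0, 0, 0.1], 0],
  [[6.7, -9, -7.7], [0, 0, 0.2], 0],
  [[11, -14, -7.7], [0, 0, 0.3], 0],
  [[15, -19, -7.7], [0, 0, 0.416], 0],
  [[19, -24, -7.7], [0, 0, 0.416], 0],
  [[23, -29, -7.7], [0, 0, 0.416], 0],
  [[27, -34, -7.7], [0, 0, 0.416], 0],
  [[31, -38, -7.7], [0, 0, 0.416], 0],
], grip_force=15)

```text
time: 2.0
ee_pos: [0.3769, -0.1134, 0.2999]
eef_rot: [1.0, -0.0, 0.0, 0.001]
ft_force: [1.3, -0.4, 0.8]
width: 0.0151
```

```bash
python3 -c "
from h import *
rel([(.475,.115,.3),(.475,.115,.142)],0)"
```

```text
t 2.0 p [ 0.3769 -0.1134  0.2999] F [ 1.3 -0.4  0.8] w 0.0151 q [ 0.74 -0.21 -0.47  1.86 -0.1   1.47 -1.29]
(0.475, 0.115, 0.3) [  9.8  -22.84  -0.03] [ 0.001 -0.001 -0.   ]
(0.475, 0.115, 0.142) [  9.78 -22.86  15.77] [ 0.001 -0.001 -0.   ]
```

play_rows([
  [[2, -5, 0], [0, 0, 0], 0],
  [[4, -10, 0], [0, 0, 0], 0],
  [[6, -15, 0], [0, 0, 0], 0],
  [[9, -20, 0], [0, 0, 0], 0],
  [[9, -21, 0], [0, 0, 0], 0],
  [[9, -21, 0], [0, 0, 0], 0],
  [[9, -21, 0], [0, 0, 0], 0],
])

```text
time: 2.88
ee_pos: [0.4667, 0.0931, 0.2996]
eef_rot: [1.0, -0.001, 0.0, 0.001]
ft_force: [0.4, -0.5, -0.8]
width: 0.0005
```

```bash
python3 -c "
from h import *
rel([(.475,.118,.3),(.475,.118,.142)],0)
p=camera('wrist');save(p,'w1.png')
p=camera('scene');save(p,'s1.png')
"
```

```text
t 2.88 p [0.4667 0.0931 0.2996] F [ 0.4 -0.5 -0.8] w 0.0005 q [ 0.54  0.01 -0.82  1.68  0.01  1.46 -1.86]
(0.475, 0.118, 0.3) [ 0.83 -2.49 -0.04] [ 0.001 -0.    -0.002]
(0.475, 0.118, 0.142) [ 0.82 -2.51 15.76] [ 0.001 -0.    -0.002]
```

View pics/w1.png

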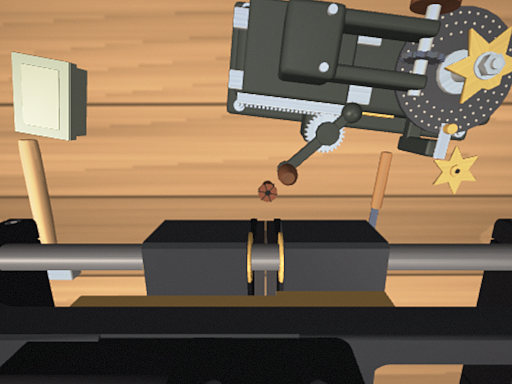

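View pics/s1.png

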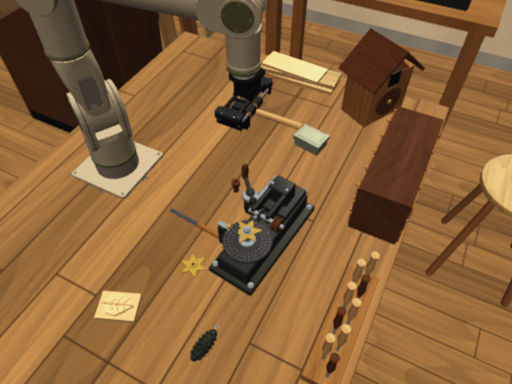

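play_rows([
  [[0.8, -2.5, 0], [0, 0, 0], 0],
  [[0.8, -2.5, 4], [0, 0, 0], 0],
  [[0.8, -2.5, 8], [0, 0, 0], 0],
  [[0.8, -2.5, 12], [0, 0, 0], 0],
  [[0.8, -2.5, 14.5], [0, 0, 0], 0],
  [[0.8, -2.5, 15.7], [0, 0, 0], 0],
  [[0.8, -2.5, 15.7], [0, 0, 0], 0],
])

```text
time: 3.85
ee_pos: [0.4748, 0.1191, 0.1425]
eef_rot: [1.0, -0.0, -0.0, 0.0]
ft_force: [0.1, 0.3, 0.6]
width: 0.0003
```

```bash
python3 -c "
from h import *
pv=np.array([.5185,.0175]);
pts=[]
for d in [0,.15,.3,.45,.6,.75,.9,1.05,1.2,1.35,1.5,1.65,1.75]:
    a=np.radians(129.5)+d; h=pv+.065*np.array([np.cos(a),np.sin(a)]); pts.append((round(h[0],4),round(h[1]+.0265,4),.142))
rel(pts,0)
p=camera('wrist');save(p,'w2.png')
"
```

```text
t 3.85 p [0.4748 0.1191 0.1425] F [0.1 0.3 0.6] w 0.0003 q [ 0.46  0.19 -0.86  1.88  0.15  1.15 -2.03]
(np.float64(0.4772), np.float64(0.0942), 0.142) [0.24 2.49 0.05] [ 0.     0.    -0.001]
(np.float64(0.4701), np.float64(0.0874), 0.142) [-0.47  3.17  0.05] [ 0.     0.    -0.001]
(np.float64(0.4642), np.float64(0.0797), 0.142) [-1.06  3.94  0.05] [ 0.     0.    -0.001]
(np.float64(0.4595), np.float64(0.0712), 0.142) [-1.52  4.79  0.05] [ 0.     0.    -0.001]
(np.float64(0.4561), np.float64(0.0621), 0.142) [-1.86  5.7   0.06] [ 0.     0.    -0.001]
(np.float64(0.4541), np.float64(0.0525), 0.142) [-2.06  6.66  0.06] [ 0.     0.    -0.001]
(np.float64(0.4535), np.float64(0.0428), 0.142) [-2.12  7.63  0.06] [ 0.     0.    -0.001]
(np.float64(0.4544), np.float64(0.0331), 0.142) [-2.03  8.6   0.06] [ 0.     0.    -0.001]
(np.float64(0.4568), np.float64(0.0236), 0.142) [-1.79  9.55  0.06] [ 0.     0.    -0.001]
(np.float64(0.4605), np.float64(0.0146), 0.142) [-1.42 10.45  0.06] [ 0.     0.    -0.001]
(np.float64(0.4655), np.float64(0.0063), 0.142) [-0.92 11.28  0.06] [ 0.     0.    -0.001]
(np.float64(0.4718), np.float64(-0.0012), 0.142) [-0.29 12.03  0.06] [ 0.     0.    -0.001]
(np.float64(0.4765), np.float64(-0.0056), 0.142) [ 0.18 12.47  0.06] [ 0.     0.    -0.001]
```

View pics/w2.png

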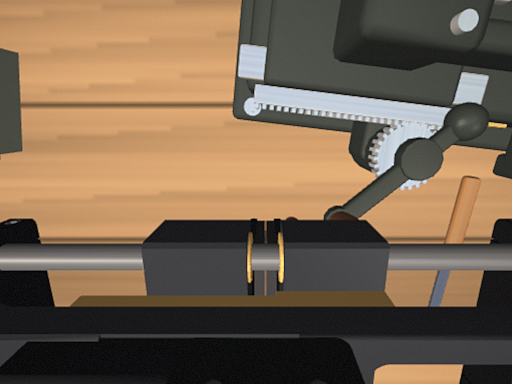

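play_rows([
  [[0.2, 0.6, 0], [0, 0, 0], 0],
  [[0.2, 1.2, 0], [0, 0, 0], 0],
  [[0.2, 1.5, 0], [0, 0, 0], 0],
  [[0.2, 1.8, 0], [0, 0, 0], 0],
  [[0.2, 2.0, 0], [0, 0, 0], 0],
  [[0.2, 2.2, 0], [0, 0, 0], 0],
  [[0.1, 2.4, 0], [0, 0, 0], 0],
  [[0, 2.6, 0], [0, 0, 0], 0],
])

```text
time: 4.9
ee_pos: [0.4748, 0.0936, 0.1425]
eef_rot: [1.0, -0.0, 0.0, 0.0]
ft_force: [0.4, -0.2, 0.6]
width: 0.0002
```

```bash
python3 -c "
from h import *
rel([(.4701,.0874,.142)],0)
p=camera('wrist');save(p,'w3.png')
p=camera('scene');save(p,'s3.png')
cv2.imwrite('pics/s3c.png',cv2.resize(p['frame'][80:240,160:360,::-1],None,fx=3,fy=3,interpolation=cv2.INTER_CUBIC))
"
```

```text
t 4.9 p [0.4748 0.0936 0.1425] F [ 0.4 -0.2  0.6] w 0.0002 q [ 0.5   0.17 -0.84  1.89  0.14  1.14 -1.96]
(0.4701, 0.0874, 0.142) [-0.47  0.62  0.05] [ 0. -0. -0.]
```

View pics/s3c.png

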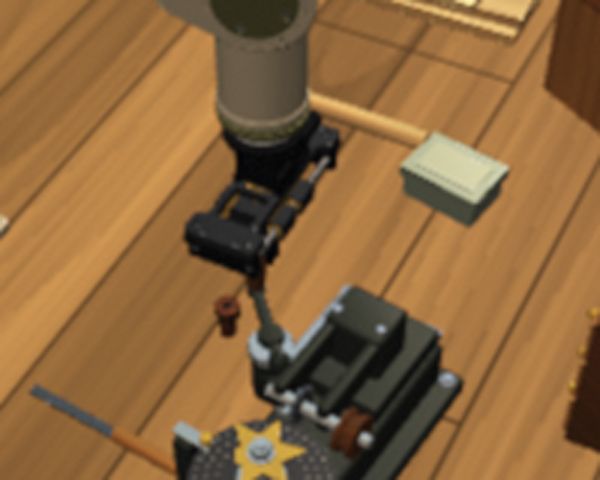

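View pics/w3.png

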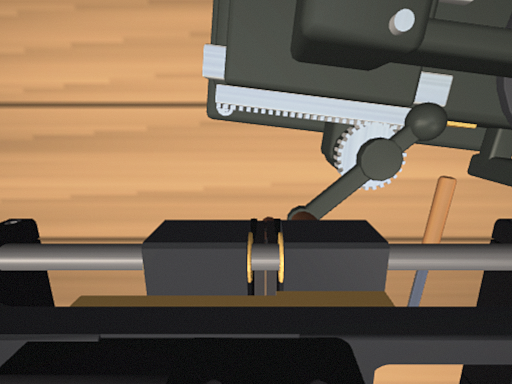

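play_rows([
  [[-0.2, 0.15, 0], [0, 0, 0], 0],
  [[-0.35, 0.3, 0], [0, 0, 0], 0],
  [[-0.45, 0.5, 0], [0, 0, 0], 0],
  [[-0.55, 0.7, 0], [0, 0, 0], 0],
  [[-0.75, 0.95, 0], [0, 0, 0], 0],
  [[-0.95, 1.2, 0], [0, 0, 0], 0],
])

```text
time: 5.75
ee_pos: [0.4646, 0.0836, 0.1425]
eef_rot: [1.0, 0.001, -0.0, -0.001]
ft_force: [-3.6, 9.6, 1.0]
width: 0.0005
```

```bash
python3 -c "
from h import *
rel([(.4595,.0712,.142)],0)
p=camera('wrist');save(p,'w4.png')
"
```

```text
t 5.75 p [0.4646 0.0836 0.1425] F [-3.6  9.6  1. ] w 0.0005 q [ 0.53  0.13 -0.84  1.92  0.11  1.14 -1.92]
(0.4595, 0.0712, 0.142) [-0.51  1.24  0.05] [-0.002  0.001  0.002]
```

View pics/w4.png

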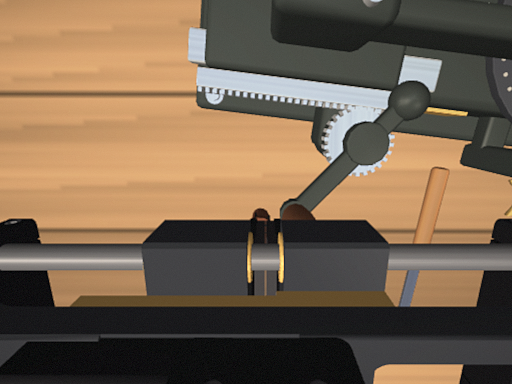

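```bash
python3 -c "
from h import *
rel([(.475,.125,.142),(.505,.110,.142),(.505,.091,.142)],np.radians(40))
"
```

```text
t 5.8 p [0.4643 0.0835 0.1425] F [-4.3  9.1  1.5] w 0.0006 q [ 0.53  0.13 -0.84  1.92  0.11  1.14 -1.92]
(0.475, 0.125, 0.142) [ 1.08 -4.15  0.06] [-0.003  0.001 -0.696]
(0.505, 0.11, 0.142) [ 4.07 -2.65  0.05] [-0.003  0.001 -0.696]
(0.505, 0.091, 0.142) [ 4.07 -0.75  0.05] [-0.003  0.001 -0.696]
```

play_rows([
  [[0.2, -1.0, 0], [0, 0, 0], 0],
  [[0.5, -2.5, 0], [0, 0, 0], 0],
  [[0.8, -4.2, 0], [0, 0, 0], 0],
  [[1.2, -4.2, 0], [0, 0, -0.18], 0],
  [[2.0, -4.0, 0], [0, 0, -0.36], 0],
  [[3.0, -3.6, 0], [0, 0, -0.54], 0],
  [[4.0, -3.0, 0], [0, 0, -0.7], 0],
  [[4.0, -2.5, 0], [0, 0, -0.7], 0],
])

```text
time: 6.8
ee_pos: [0.5058, 0.1064, 0.1423]
eef_rot: [0.94, 0.342, -0.0, -0.0]
ft_force: [0.1, 0.0, 0.6]
width: -0.0
```

```bash
python3 -c "
from h import *
rel([(.505,.091,.142)],np.radians(40))
for n in ['wrist','top']:
  p=camera(n)
  if n=='wrist': save(p,'w5.png')
  else: cv2.imwrite('pics/t5.png',cv2.resize(p['frame'][110:240,190:340,::-1],None,fx=5,fy=4.6))
"
```

```text
t 6.8 p [0.5058 0.1064 0.1423] F [0.1 0.  0.6] w -0.0 q [ 0.52  0.28 -0.93  1.81  0.24  1.17 -1.35]
(0.505, 0.091, 0.142) [-1.05  1.13  0.03] [-0.001 -0.     0.   ]
```

View pics/w5.png

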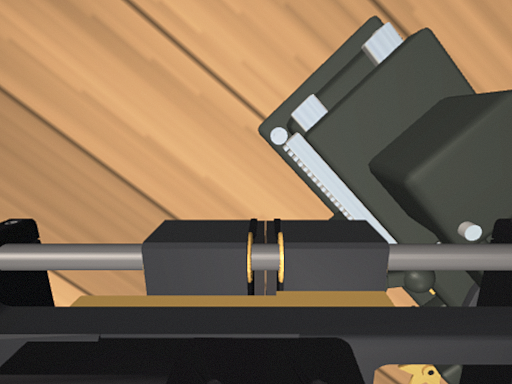

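View pics/t5.png

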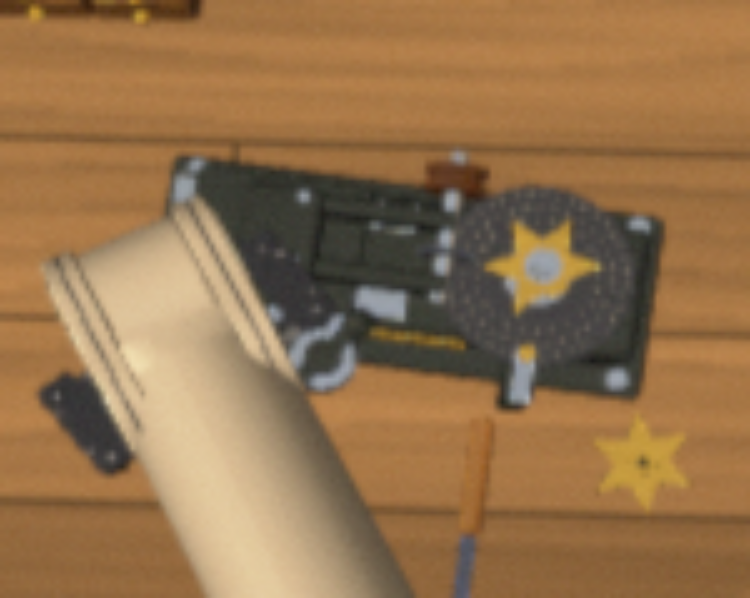

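```bash
cat >> h.py <<'E'
pv=np.array([.5185,.0175])
def arc(ds,off=.021,R0=.065,a0=129.5,z=.142):
    s=read_state();R=Ro.from_quat(s['eef_rot']);p=s['ee_pos']
    print('t',round(s['time'],2),'p',np.round(p,4),'F',np.round(s['ft_force'],1),'q',np.round(s['joint_positions'],2))
    for d in ds:
        a=np.radians(a0)+d;r=np.array([np.cos(a),np.sin(a)]);t=np.array([-r[1],r[0]])
        q=pv+R0*r-t*off; y=a-np.pi/2;c,sn=np.cos(y),np.sin(y)
        G=Ro.from_matrix(np.array([[c,sn,0],[sn,-c,0],[0,0,-1]]))
        print(round(d,2),np.round(R.inv().apply(np.array([*q,z])-p)*100,2),np.round((R.inv()*G).as_rotvec(),3)[2])
    v=p[:2]-pv
    print('cur finger r,ang',np.linalg.norm(v),np.degrees(np.arctan2(v[1],v[0])))
E
python3 -c "
from h import *
arc([0],.036);arc([0],.024)
arc([0,.05,.1,.15,.2])"
```

```text
t 6.9 p [0.5052 0.1061 0.1423] F [ 0.1  0.1 -0.1] q [ 0.52  0.28 -0.93  1.81  0.24  1.17 -1.35]
0 [-1.02  1.18  0.03] 0.006
cur finger r,ang 0.08960379494247935 98.54447265057127
t 6.9 p [0.5052 0.1061 0.1423] F [ 0.1  0.1 -0.1] q [ 0.52  0.28 -0.93  1.81  0.24  1.17 -1.35]
0 [-2.22  1.17  0.04] 0.006
cur finger r,ang 0.08960379494247935 98.54447265057127
t 6.9 p [0.5052 0.1061 0.1423] F [ 0.1  0.1 -0.1] q [ 0.52  0.28 -0.93  1.81  0.24  1.17 -1.35]
0 [-2.52  1.17  0.04] 0.006
0.05 [-2.84  1.07  0.04] -0.044
0.1 [-3.17  0.99  0.04] -0.094
0.15 [-3.51  0.92  0.04] -0.144
0.2 [-3.85  0.87  0.04] -0.194
cur finger r,ang 0.08960379494247935 98.54447265057127
```

play_rows([
  [[-0.4, 0.5, 0], [0, 0, 0], 0],
  [[-0.9, 1.1, 0], [0, 0, 0], 0],
  [[-1.4, 1.2, 0], [0, 0, 0], 0],
  [[-1.8, 1.2, 0], [0, 0, 0], 0],
  [[-2.1, 1.2, 0], [0, 0, 0], 0],
  [[-2.3, 1.2, 0], [0, 0, 0], 0],
  [[-2.5, 1.2, 0], [0, 0, 0], 0],
  [[-2.7, 1.1, 0], [0, 0, -0.02], 0],
])

```text
time: 7.9
ee_pos: [0.4917, 0.0808, 0.1425]
eef_rot: [0.936, 0.353, 0.0, 0.0]
ft_force: [-0.4, 0.3, -0.1]
width: 0.0
```

```bash
python3 -c "
from h import *
arc(np.arange(0.05,.5,.05))"
```

```text
t 7.9 p [0.4917 0.0808 0.1425] F [-0.4  0.3 -0.1] q [ 0.59  0.23 -0.93  1.85  0.2   1.16 -1.26]
0.05 [-0.19 -0.01  0.05] -0.019
0.1 [-0.52 -0.1   0.05] -0.069
0.15 [-0.85 -0.18  0.05] -0.119
0.2 [-1.19 -0.23  0.05] -0.169
0.25 [-1.53 -0.27  0.05] -0.219
0.3 [-1.87 -0.3   0.05] -0.269
0.35 [-2.21 -0.3   0.05] -0.319
0.4 [-2.55 -0.29  0.05] -0.369
0.45 [-2.89 -0.27  0.05] -0.419
cur finger r,ang 0.06876265330764332 112.93679743703741
```

play_rows([
  [[-0.2, 0, 0], [0, 0, -0.02], 0],
  [[-0.5, -0.1, 0], [0, 0, -0.07], 0],
  [[-0.85, -0.2, 0], [0, 0, -0.12], 0],
  [[-1.2, -0.25, 0], [0, 0, -0.17], 0],
  [[-1.55, -0.3, 0], [0, 0, -0.22], 0],
  [[-1.85, -0.3, 0], [0, 0, -0.27], 0],
])

```text
time: 8.65
ee_pos: [0.4763, 0.0714, 0.1428]
eef_rot: [0.879, 0.476, 0.001, -0.0]
ft_force: [2.1, 2.7, -0.7]
width: 0.0007
```

```bash
python3 -c "
from h import *
arc(np.arange(0.35,.76,.05))
p=camera('scene');cv2.imwrite('pics/s6.png',cv2.resize(p['frame'][100:250,180:380,::-1],None,fx=4,fy=4,interpolation=cv2.INTER_CUBIC))"
```

```text
t 8.65 p [0.4763 0.0714 0.1428] F [ 2.1  2.7 -0.7] q [ 0.67  0.19 -0.98  1.89  0.17  1.15 -0.95]
0.35 [-0.42 -0.11  0.08] -0.047
0.4 [-0.75 -0.19  0.08] -0.097
0.45 [-1.09 -0.26  0.08] -0.147
0.5 [-1.42 -0.3   0.08] -0.197
0.55 [-1.76 -0.34  0.08] -0.247
0.6 [-2.1  -0.35  0.08] -0.297
0.65 [-2.45 -0.35  0.08] -0.347
0.7 [-2.79 -0.33  0.07] -0.397
0.75 [-3.13 -0.29  0.07] -0.447
cur finger r,ang 0.06847639885129705 128.02612590635215
```

View pics/s6.png

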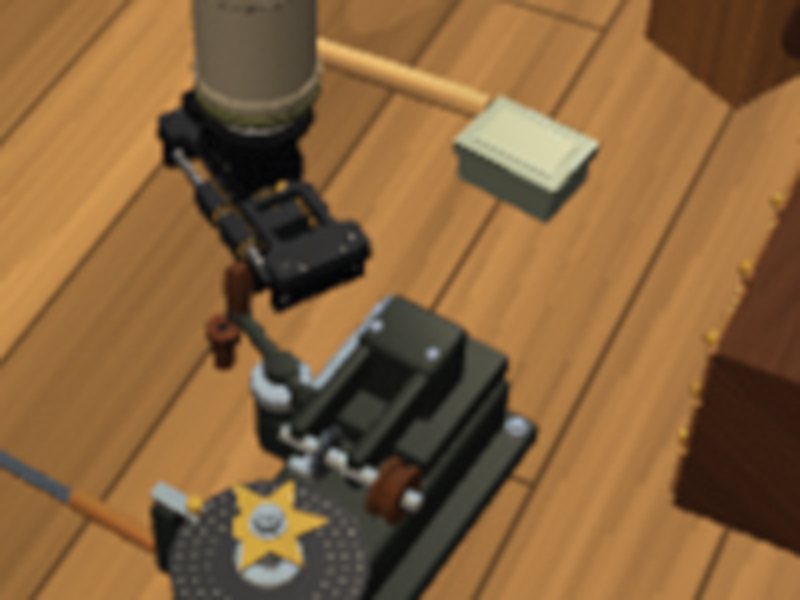

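play_rows([
  [[-0.4, -0.1, 0], [0, 0, -0.05], 0],
  [[-0.75, -0.2, 0], [0, 0, -0.1], 0],
  [[-1.1, -0.25, 0], [0, 0, -0.15], 0],
  [[-1.4, -0.3, 0], [0, 0, -0.2], 0],
  [[-1.75, -0.35, 0], [0, 0, -0.25], 0],
  [[-2.1, -0.35, 0], [0, 0, -0.3], 0],
  [[-2.45, -0.35, 0], [0, 0, -0.35], 0],
  [[-2.8, -0.35, 0], [0, 0, -0.4], 0],
])

```text
time: 9.7
ee_pos: [0.4582, 0.05, 0.1429]
eef_rot: [0.767, 0.641, 0.001, 0.0]
ft_force: [3.8, 2.9, 0.7]
width: 0.0006
```

```bash
python3 -c "
from h import *
arc(np.arange(0.75,1.16,.05))"
```

```text
t 9.7 p [0.4582 0.05   0.1429] F [3.8 2.9 0.7] q [ 0.77  0.13 -1.02  1.94  0.12  1.14 -0.47]
0.75 [-0.34 -0.08  0.09] -0.048
0.8 [-0.67 -0.16  0.09] -0.098
0.85 [-1.   -0.23  0.09] -0.148
0.9 [-1.34 -0.27  0.09] -0.198
0.95 [-1.68 -0.3   0.08] -0.248
1.0 [-2.02 -0.32  0.08] -0.298
1.05 [-2.37 -0.31  0.08] -0.348
1.1 [-2.71 -0.29  0.08] -0.398
1.15 [-3.05 -0.26  0.08] -0.448
cur finger r,ang 0.0685083874153947 151.6728358010219
```

play_rows([
  [[-0.35, -0.1, 0], [0, 0, -0.05], 0],
  [[-0.65, -0.2, 0], [0, 0, -0.1], 0],
  [[-1.0, -0.25, 0], [0, 0, -0.15], 0],
  [[-1.35, -0.3, 0], [0, 0, -0.2], 0],
  [[-1.7, -0.35, 0], [0, 0, -0.25], 0],
  [[-2.0, -0.35, 0], [0, 0, -0.3], 0],
  [[-2.35, -0.35, 0], [0, 0, -0.35], 0],
  [[-2.7, -0.3, 0], [0, 0, -0.4], 0],
])

```text
time: 10.7
ee_pos: [0.4506, 0.0243, 0.143]
eef_rot: [0.625, 0.781, 0.001, 0.0]
ft_force: [3.1, 3.3, -1.5]
width: 0.0005
```

```bash
python3 -c "
from h import *
arc(np.arange(1.15,1.56,.05))
p=camera('scene');cv2.imwrite('pics/s7.png',cv2.resize(p['frame'][100:250,180:380,::-1],None,fx=4,fy=4,interpolation=cv2.INTER_CUBIC))"
```

```text
t 10.7 p [0.4506 0.0243 0.143 ] F [ 3.1  3.3 -1.5] q [ 0.86  0.1  -1.04  1.96  0.09  1.13  0.01]
1.15 [-0.36 -0.12  0.1 ] -0.047
1.2 [-0.7 -0.2  0.1] -0.097
1.25 [-1.03 -0.27  0.1 ] -0.147
1.3 [-1.37 -0.31  0.1 ] -0.197
1.35 [-1.71 -0.35  0.09] -0.247
1.4 [-2.05 -0.36  0.09] -0.297
1.45 [-2.39 -0.36  0.09] -0.347
1.5 [-2.73 -0.34  0.09] -0.397
1.55 [-3.07 -0.3   0.09] -0.447
cur finger r,ang 0.0682003562294713 174.2719936179994
```

View pics/s7.png

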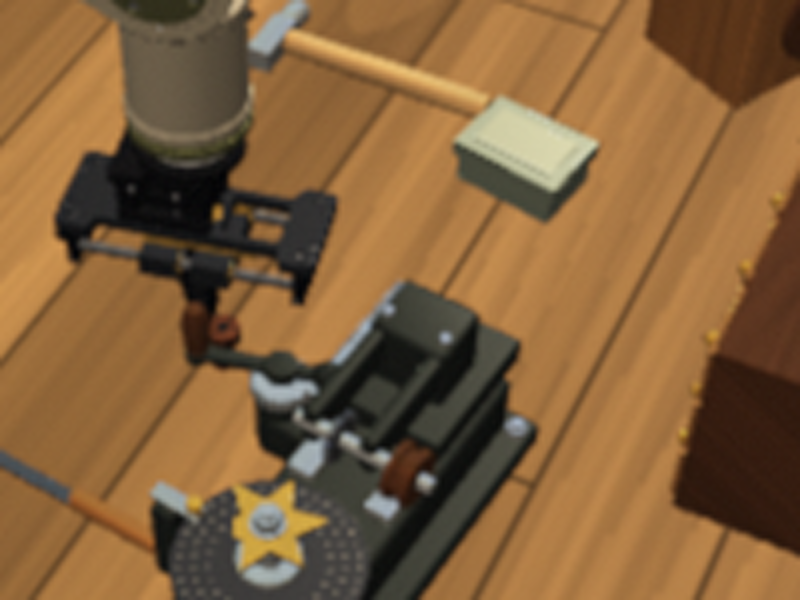

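Crank turning and slide retreating as planned.

play_rows([
  [[-0.35, -0.1, 0], [0, 0, -0.05], 0],
  [[-0.7, -0.2, 0], [0, 0, -0.1], 0],
  [[-1.0, -0.25, 0], [0, 0, -0.15], 0],
  [[-1.35, -0.3, 0], [0, 0, -0.2], 0],
  [[-1.7, -0.35, 0], [0, 0, -0.25], 0],
  [[-2.05, -0.35, 0], [0, 0, -0.3], 0],
  [[-2.4, -0.35, 0], [0, 0, -0.35], 0],
  [[-2.75, -0.35, 0], [0, 0, -0.4], 0],
])

```text
time: 11.75
ee_pos: [0.4532, -0.0028, 0.143]
eef_rot: [0.457, 0.889, 0.001, 0.0]
ft_force: [1.0, 4.5, 0.3]
width: 0.0003
```

```bash
python3 -c "
from h import *
arc(np.arange(1.55,1.86,.05))
p=camera('scene');cv2.imwrite('pics/s8.png',cv2.resize(p['frame'][100:250,180:380,::-1],None,fx=4,fy=4,interpolation=cv2.INTER_CUBIC))"
```

```text
t 11.75 p [ 0.4532 -0.0028  0.143 ] F [1.  4.5 0.3] q [ 0.93  0.11 -1.05  1.96  0.1   1.13  0.46]
1.55 [-0.36 -0.1   0.1 ] -0.048
1.6 [-0.69 -0.18  0.1 ] -0.098
1.65 [-1.03 -0.24  0.1 ] -0.148
1.7 [-1.37 -0.29  0.1 ] -0.198
1.75 [-1.71 -0.32  0.1 ] -0.248
1.8 [-2.05 -0.33  0.1 ] -0.298
1.85 [-2.39 -0.33  0.1 ] -0.348
cur finger r,ang 0.06843045285836791 -162.72587936580913
```

View pics/s8.png

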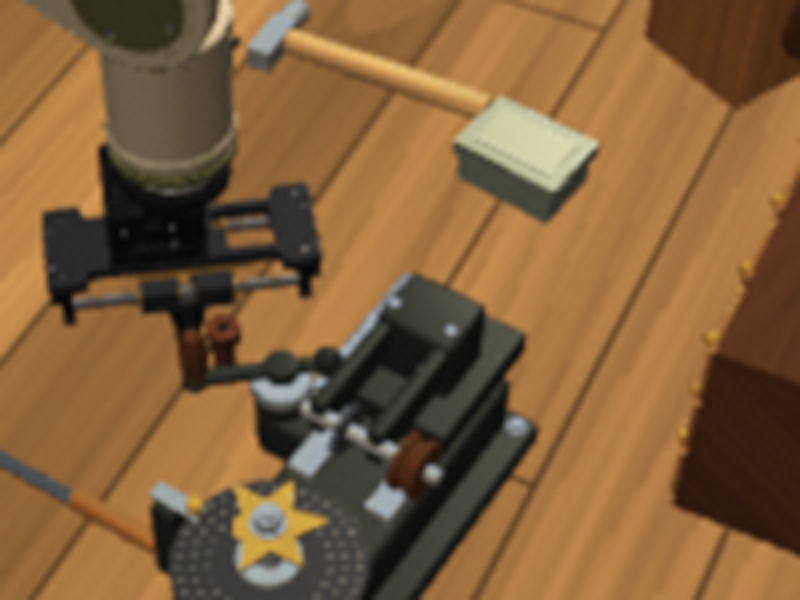

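play_rows([
  [[-0.35, -0.1, 0], [0, 0, -0.05], 0],
  [[-0.7, -0.2, 0], [0, 0, -0.1], 0],
  [[-1.0, -0.25, 0], [0, 0, -0.15], 0],
  [[-1.3, -0.3, 0], [0, 0, -0.2], 0],
  [[-1.5, -0.3, 0], [0, 0, -0.22], 0],
])

```text
time: 12.42
ee_pos: [0.4585, -0.0175, 0.1426]
eef_rot: [0.358, 0.934, 0.0, -0.0]
ft_force: [-0.5, 5.3, 0.9]
width: 0.0002
```

```bash
python3 -c "
from h import *
arc([1.75])
p=camera('scene');cv2.imwrite('pics/s9.png',cv2.resize(p['frame'][100:250,180:380,::-1],None,fx=4,fy=4,interpolation=cv2.INTER_CUBIC))"
```

```text
t 12.43 p [ 0.4585 -0.0175  0.1426] F [-0.5  5.3  0.9] q [ 0.95  0.13 -1.06  1.94  0.13  1.14  0.69]
1.75 [-0.22  0.05  0.06] -0.029
cur finger r,ang 0.06940318043075194 -149.74703015710898
```

View pics/s9.png

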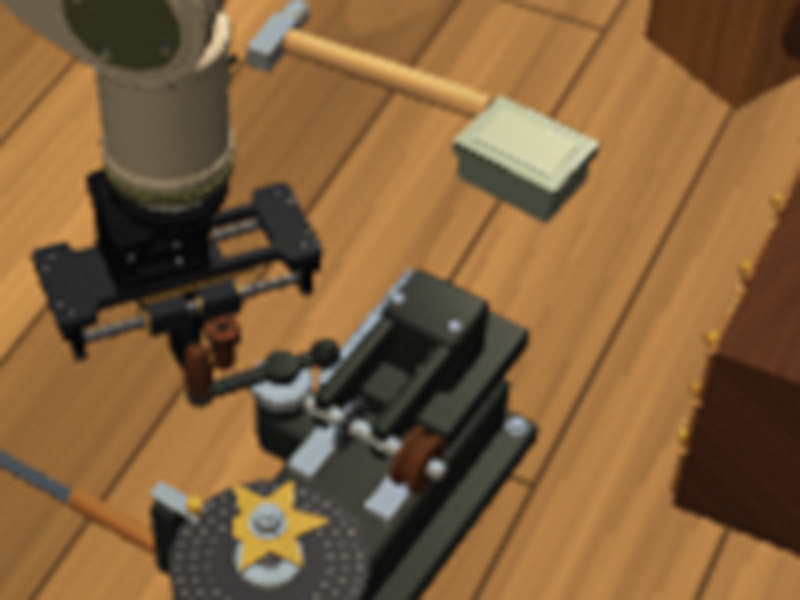

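```bash
python3 -c "
from h import *
P=pickle.load(open('cam.pkl','rb'))['scene']
h=atz(P,uc(197,347,180,100,4),.172)[:2];v=h-pv;print(h,np.linalg.norm(v),np.degrees(np.arctan2(v[1],v[0]))%360)
a=atz(P,uc(428,198,180,140,4),.175);b=atz(P,uc(455,326,180,100,4),.175);print(b-a,np.linalg.norm(b-a))
a=atz(P,uc(408,345,180,140,4),.15);b=atz(P,uc(439,470,180,100,4),.15);print(b-a,np.linalg.norm(b-a))
rel([(.46,.02,.142),(.46,.02,.30)],np.radians(138))
"
```

```text
[ 0.47448068 -0.02885402] 0.06392491738051802 226.47984845184274
[0.00484097 0.03617561 0.        ] 0.03649808351924942
[ 6.63935332e-03  3.65361986e-02 -1.11022302e-16] 0.03713455027704679
t 12.47 p [ 0.4587 -0.0179  0.1426] F [0.4 3.7 1.1] w 0.0006 q [ 0.95  0.13 -1.06  1.94  0.13  1.14  0.69]
(0.46, 0.02, 0.142) [2.43 2.91 0.06] [ 0.    -0.     0.002]
(0.46, 0.02, 0.3) [  2.44   2.91 -15.74] [ 0.    -0.     0.002]
```

play_rows([
  [[0.6, 0, 0], [0, 0, 0], 0],
  [[1.6, 0, 0], [0, 0, 0], 0],
  [[2.5, 0, 0], [0, 0, 0], 0],
  [[2.5, 0, -4], [0, 0, 0], 0],
  [[2.5, 0, -8], [0, 0, 0], 0],
  [[2.5, 0, -12], [0, 0, 0], 0],
  [[2.5, 0, -14], [0, 0, 0], 0],
  [[2.5, 0, -14], [0, 0, 0], 0],
])

```text
time: 13.48
ee_pos: [0.4403, -0.0012, 0.2836]
eef_rot: [0.358, 0.934, -0.0, 0.001]
ft_force: [-0.4, -0.6, -0.1]
width: 0.0003
```

```bash
python3 -c "
from h import *
rel([(.5583,-.1493,.28),(.5583,-.1493,.171)])
p=camera('top');cv2.imwrite('pics/t10.png',cv2.resize(p['frame'][120:220,210:340,::-1],None,fx=6,fy=6,interpolation=cv2.INTER_CUBIC))"
```

```text
t 13.47 p [ 0.4403 -0.0012  0.2836] F [-0.4 -0.6 -0.1] w 0.0003 q [ 1.03 -0.12 -1.03  1.78 -0.1   1.42  0.86]
(0.5583, -0.1493, 0.28) [-18.67  -3.13   0.41] 
(0.5583, -0.1493, 0.171) [-18.64  -3.13  11.31]
```

View pics/t10.png

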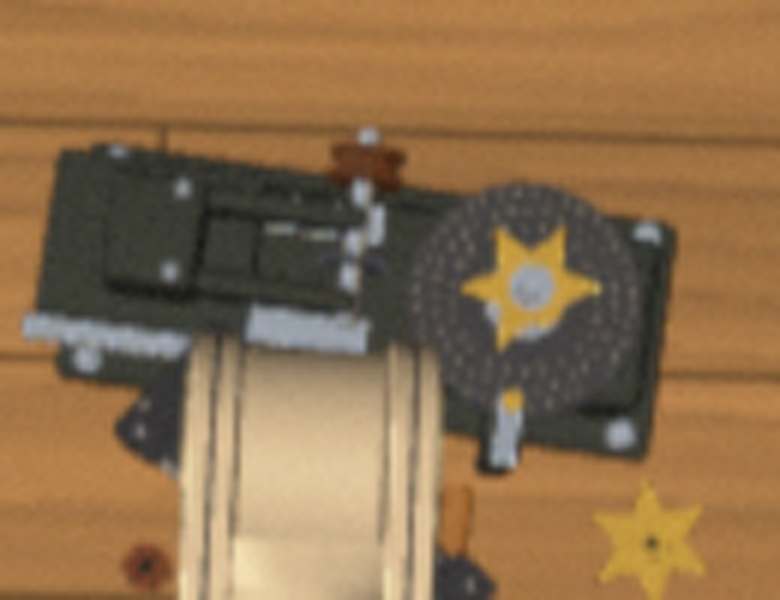

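play_rows([
  [[-4, -0.7, 0], [0, 0, 0], 0],
  [[-8, -1.4, 0], [0, 0, 0], 0],
  [[-12, -2.1, 0], [0, 0, 0], 0],
  [[-16, -2.7, 0], [0, 0, 0], 0],
  [[-18.7, -3.1, 0.4], [0, 0, 0], 0],
  [[-18.7, -3.1, 0.4], [0, 0, 0], 0],
])

```text
time: 14.28
ee_pos: [0.5582, -0.1505, 0.2761]
eef_rot: [0.358, 0.934, 0.001, -0.002]
ft_force: [0.1, 0.7, 0.8]
width: 0.0003
```

```bash
python3 -c "
from h import *
rel([(.5583,-.1493,.171)])
for n in ['wrist','scene']:
  p=camera(n)
  if n=='wrist': save(p,'w11.png')
  else: cv2.imwrite('pics/s11.png',cv2.resize(p['frame'][150:300,160:360,::-1],None,fx=4,fy=4,interpolation=cv2.INTER_CUBIC))"
```

```text
t 14.28 p [ 0.5582 -0.1505  0.2761] F [0.1 0.7 0.8] w 0.0003 q [ 0.96  0.35 -0.98  1.46  0.29  1.48  0.82]
(0.5583, -0.1493, 0.171) [ 0.04  0.1  10.51]
```

View pics/w11.png

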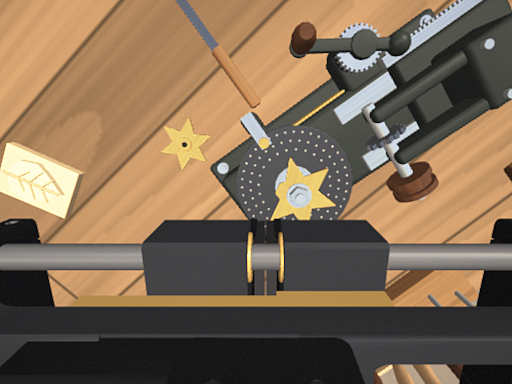

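View pics/s11.png

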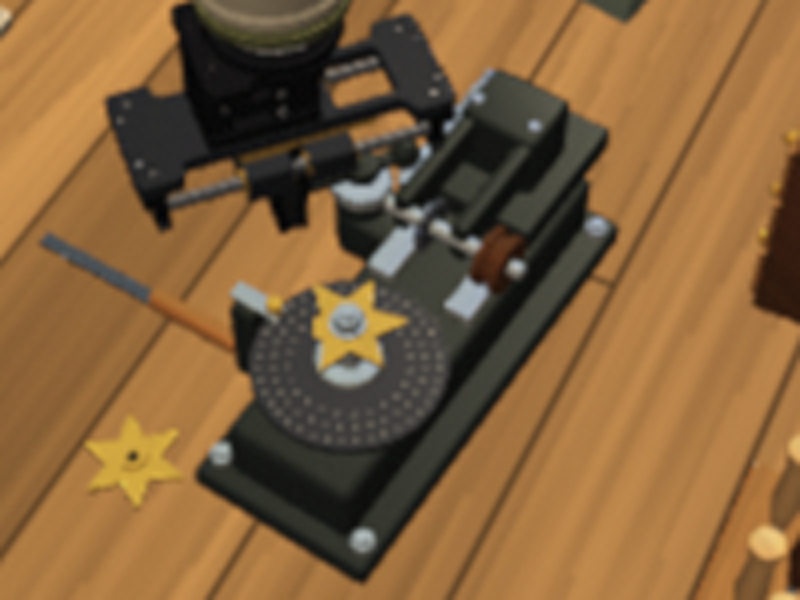

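```bash
python3 -c "
from h import *
p=camera('wrist')
im=p['frame'][:,:,::-1].copy()
a0=np.radians(212.8)
for k in range(6):
  u=proj(p,[.586+.04*np.cos(a0+k*np.pi/3),-.1315+.04*np.sin(a0+k*np.pi/3),.154]);cv2.circle(im,tuple(int(round(x)) for x in u),2,(0,0,255) if k else (255,0,0),-1)
print(proj(p,[.5583,-.1493,.154]))
cv2.imwrite('pics/w12.png',cv2.resize(im[110:240,220:400],None,fx=4,fy=4))"
```

```text
[264.24236588 189.24569576]
```

View pics/w12.png

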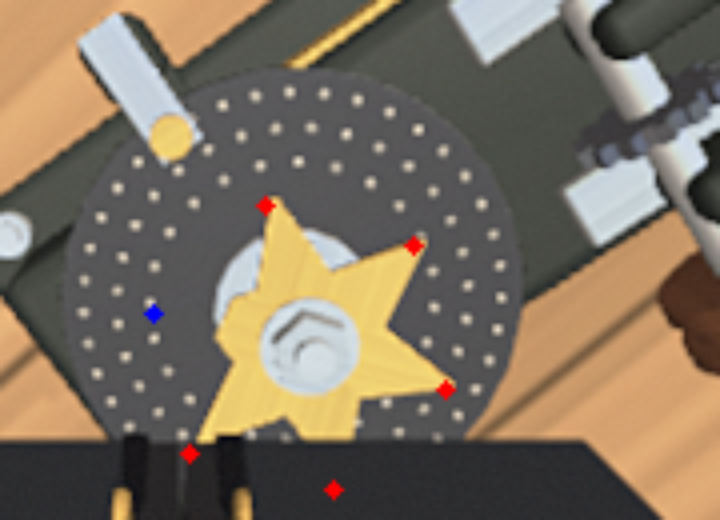

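play_rows([
  [[0, 0, 2.5], [0, 0, 0], 0],
  [[0, 0, 5], [0, 0, 0], 0],
  [[0, 0, 7], [0, 0, 0], 0],
  [[0, 0, 8.5], [0, 0, 0], 0],
  [[0, 0, 9.2], [0, 0, 0], 0],
  [[0, 0, 9.2], [0, 0, 0], 0],
])

```text
time: 15.18
ee_pos: [0.5584, -0.1494, 0.1866]
eef_rot: [0.358, 0.934, 0.0, -0.0]
ft_force: [-0.2, 0.1, 0.8]
width: 0.0011
```

```bash
python3 -c "
from h import *
rel([(.5583,-.1493,.171)])"
```

```text
t 15.18 p [ 0.5584 -0.1494  0.1866] F [-0.2  0.1  0.8] w 0.0011 q [ 0.95  0.41 -0.96  1.6   0.34  1.31  0.78]
(0.5583, -0.1493, 0.171) [0.02 0.   1.56]
```

play_rows([
  [[0, 0, 0.5], [0, 0, 0], 0],
  [[0, 0, 1.0], [0, 0, 0], 0],
  [[0, 0, 1.4], [0, 0, 0], 0],
  [[0, 0, 1.4], [0, 0, 0], 0],
  [[0, 0, 1.4], [0, 0, 0], 0],
  [[0, 0, 1.4], [0, 0, 0], 0],
  [[0, 0, 1.4], [0, 0, 0], 0],
  [[0, 0, 1.4], [0, 0, 0], 0],
])

```text
time: 16.18
ee_pos: [0.5585, -0.1495, 0.1726]
eef_rot: [0.358, 0.934, -0.0, 0.0]
ft_force: [-0.6, -0.1, 0.3]
width: 0.0004
```

play_rows([
  [[0, 0, 0], [0, 0, 0], 0],
  [[0, 0, 0], [0, 0, 0], 0],
  [[0, 0, 0], [0, 0, 0], 0],
  [[0, 0, 0], [0, 0, 0], 0],
  [[0, 0, 0], [0, 0, 0], 0],
  [[0, 0, 0], [0, 0, 0], 0],
  [[0, 0, 0], [0, 0, 0], 0],
  [[0, 0, 0], [0, 0, 0], 0],
])

```text
time: 17.18
ee_pos: [0.5584, -0.1495, 0.1726]
eef_rot: [0.358, 0.934, -0.0, 0.0]
ft_force: [-0.2, 0.1, -0.9]
width: 0.0004
```

```bash
python3 -c "
from h import *
rel([])
p=camera('scene')
cv2.imwrite('pics/s13.png',cv2.resize(p['frame'][150:300,160:360,::-1],None,fx=4,fy=4,interpolation=cv2.INTER_CUBIC))"
```

```text
t 17.18 p [ 0.5584 -0.1495  0.1726] F [-0.2  0.1 -0.9] w 0.0004 q [ 0.94  0.42 -0.96  1.62  0.35  1.29  0.77]
```

View pics/s13.png

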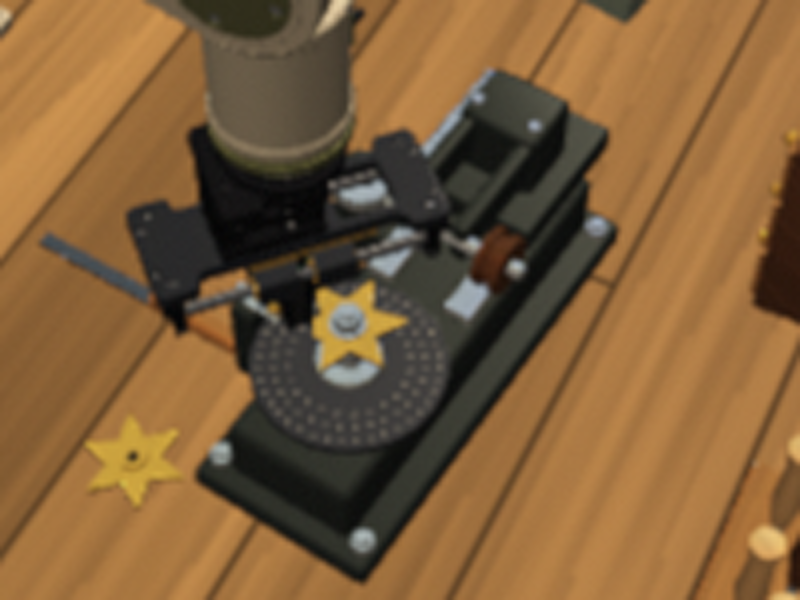

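play_rows([
  [[0, 0, 0], [0, 0, 0], 0],
  [[0, 0, 0], [0, 0, 0], 0],
  [[0, 0, 0], [0, 0, 0], 0],
  [[0, 0, 0], [0, 0, 0], 0],
  [[0, 0, 0], [0, 0, 0], 0],
  [[0, 0, 0], [0, 0, 0], 0],
  [[0, 0, 0], [0, 0, 0], 0],
  [[0, 0, 0], [0, 0, 0], 0],
])

```text
time: 18.23
ee_pos: [0.5585, -0.1495, 0.1726]
eef_rot: [0.358, 0.934, -0.0, 0.0]
ft_force: [-0.3, 0.4, 0.7]
width: 0.0009
```

play_rows([
  [[0, 0, 0], [0, 0, 0], 0],
  [[0, 0, 0], [0, 0, 0], 0],
  [[0, 0, 0], [0, 0, 0], 0],
  [[0, 0, 0], [0, 0, 0], 0],
  [[0, 0, 0], [0, 0, 0], 0],
  [[0, 0, 0], [0, 0, 0], 0],
  [[0, 0, 0], [0, 0, 0], 0],
  [[0, 0, 0], [0, 0, 0], 0],
])

```text
time: 19.23
ee_pos: [0.5584, -0.1495, 0.1726]
eef_rot: [0.358, 0.934, -0.0, 0.0]
ft_force: [-0.5, 0.7, 0.1]
width: 0.0005
```

play_rows([
  [[0, 0, -3], [0, 0, 0], 0],
  [[0, 0, -7], [0, 0, 0], 0],
  [[0, 0, -11], [0, 0, 0], 0],
  [[2, -3.5, -14], [0, 0, 0], 0],
  [[4, -7, -17], [0, 0, 0], 0],
  [[6, -10.5, -20], [0, 0, 0], 0],
  [[8.4, -14.3, -22], [0, 0, 0], 0],
  [[8.4, -14.3, -22], [0, 0, 0], 0],
])

```text
time: 20.23
ee_pos: [0.3988, -0.2013, 0.3944]
eef_rot: [0.36, 0.933, -0.002, 0.001]
ft_force: [0.3, 0.0, 0.7]
width: 0.0005
```

play_rows([
  [[0, -4, 0], [0, 0, 0], 0],
  [[0, -8, 0], [0, 0, 0], 0],
  [[0, -8, 0], [0, 0, 0], 0],
  [[0, -8, 0], [0, 0, 0], 0],
  [[0, -8, 0], [0, 0, 0], 0],
  [[0, -8, 0], [0, 0, 0], 0],
])

```text
time: 20.98
ee_pos: [0.3475, -0.2587, 0.3925]
eef_rot: [0.357, 0.934, 0.0, 0.0]
ft_force: [0.3, 0.1, 0.8]
width: 0.0
```

```bash
python3 -c "
from h import *
rel([])
for n in ['top','scene']:
  p=camera(n)
  cv2.imwrite('pics/%s14.png'%n,cv2.resize(p['frame'][100:260,160:360,::-1],None,fx=3.7,fy=3.7,interpolation=cv2.INTER_CUBIC) if n=='scene' else p['frame'][:,:,::-1])"
```

```text
t 20.98 p [ 0.3475 -0.2587  0.3925] F [0.3 0.1 0.8] w 0.0 q [ 1.46 -0.13 -0.81  1.58 -0.09  1.65  1.49]
```

View pics/top14.png

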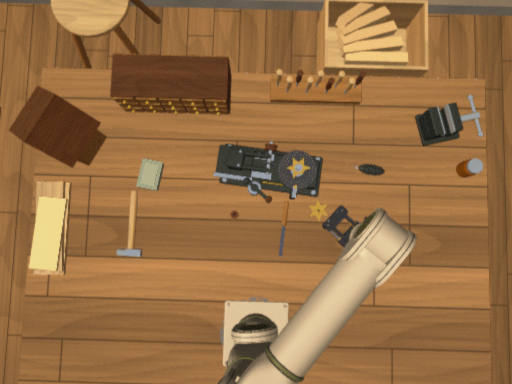

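View pics/scene14.png

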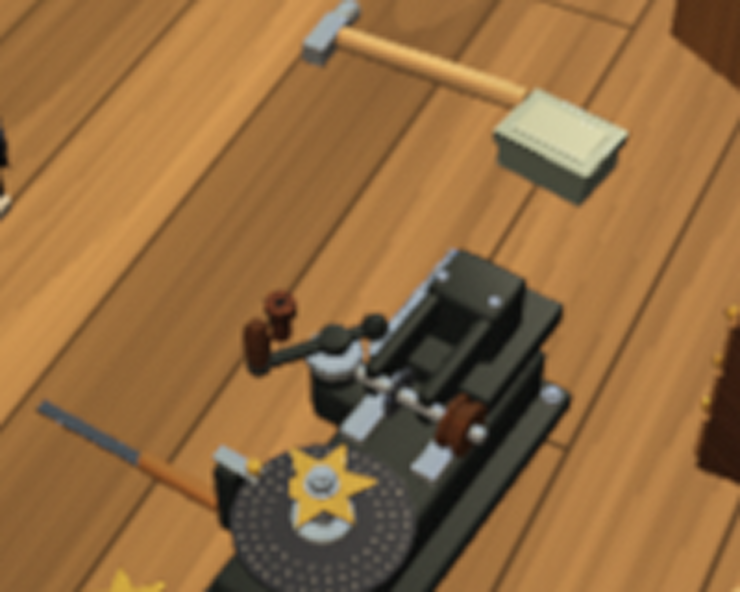

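The cutter is wound back and stayed there. The collet, spare star, file, hammer and tin are where they were, and the hand is well clear.

```bash
python3 -c "
from h import *
print(close_job())"
```

```text
the job is handed in; nothing more can be done
None
```

The job is done and handed in at about 21 s of the 58 s allowed; no verdict was reported.

- **Crank:** I pushed the handle round with closed fingers by about 1.7 rad, stopping short of the end stop. The slide moved about 37 mm, which leaves the cutter roughly 41 mm clear of the wheel's points. That figure comes from the scene camera, and the crank angle agrees with it.
- **Forces:** The working push was about 3–5 N. The first try pushed on the edge of the handle and reached about 10 N without turning it much, so I backed off, turned the hand and pushed square.
- **Pointing:** I held the fingertips at (0.558, −0.149, 0.173), about 19 mm above the wheel, for a little over 3 s with no contact force. My two camera estimates of the gap agreed to about 1 mm. The wrist camera agreed to about 2 mm.
- **Retreat:** I drew the hand about 35 cm away from the wheel. In the last pictures the crank and slide had stayed put, the wheel was unchanged, and the other things on the bench were where they started.

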